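# Set the drilling jig's guide to its mark, lock it and close the keeper

### The arm

A 6-joint arm with a two-finger parallel gripper is mounted at the origin on the work surface. World frame = base frame: x ahead of the robot, y to its left, z up, the work surface at z = 0. Lengths are in mm, angles in rad, forces in N, time in s.
With the tool pointing down it reaches from about 275 to 750 mm from the base axis. Payload 10.2 kg.
Tool frame: the origin (TCP) lies on the centre line of the jaws, within the pads' length; the fingertips stand 17 mm ahead of it and the grasp point (between the pads) lies 2 mm behind it (ctrl.tip_extent is the distance from the TCP to the fingertips, in mm); z points along the fingers, y is the line along which they close (so a half turn about z gives the same grasp; the last joint's range is limited). The gripper opens to 85 mm and grips with 20 to 120 N. Pads are 22 mm wide; open, the fingers measure 114 mm over their backs; the gripper's body (76 mm by 85 mm) begins 54 mm behind the grasp point. The pads swing forward as they close: fully open they stand 13 mm farther back than shut.
Start: joints at [-1.356, 0.313, 1.498, -0, 1.331, -0.223], TCP at [222.561, -475.497, 248.294] pointing down, gripper open.
Joint ranges: [-2.94, 2.94], [-0.97, 2.17], [0.19, 2.56], [-1.23, 4.37], [0.02, 3.11], [-2.88, 2.88]. Speed limits (rad/s): [2.39, 2.39, 3.01, 3.14, 3.14, 3.14].

### API

Orientations are given as a unit quaternion [w, x, y, z].
In Python, from rig import sensors, capture, ctrl, cut_out, place_of gives the robot as it stands.
- The arm moves only by the shell command python3 -m jog 'ROWS' [FORCE]. ROWS is JSON, a list of rows, each a list of 3 entries, a list of its own where there are three numbers: the shift along the world's x, y, z in mm, then the turn, a rotation vector about the world's x, y, z in degrees, then the closure, from 0 (fully open) to 1 (shut). A call has exactly 8 rows; each row is the pose to reach, as a shift and turn from the pose commanded when the call began; what a row does not reach only later rows make up. A row lasts 1/12 s, in which the tool goes at most 41.7 mm and 7.16 degrees, less where a joint would pass 70% of its speed; a pose out of reach is approached as far as the arm can. A call with a gripper value outside its range is refused whole. The fingers move at their own pace and stop on an object; FORCE is the grip in N (left out, the last holds). Time passes only in rows, so rows that repeat a pose let the fingers close, or fill a call up. It gives the time, the measured TCP pose, the force and the opening at its end, in the units of the state.
- sensors.sense(): the state, without advancing time (a new reading comes with each control period).
- capture(name): name is "side" or "top" or "wrist"; returns a dict with "color" (480x640x3 uint8, blue, green, red), "z_map" (480x640 float32, mm along the optical axis (not along the pixel's ray), 0 where there is no reading), "camera_matrix" (3x3 intrinsics, pixels), "k1" (the pictures are not rectified: a ray, as slopes to the right and down, at radius r is drawn at 1 + k1 r^2 times it, then the intrinsics apply), "R" (3x3) and "t" (3): a world point X has camera coordinates R X + t. Camera axes: x right, y down, z forward; pixel columns grow to the right and rows downward; lengths in mm; the calibration is good to about 2 mm. A picture is of the moment at which its call begins.
- ctrl.finish_job(): hands the job in, once; it reports no verdict.
Trained networks look in a picture, given as the dict that the camera call returned (one of the last four; its "shot" number tells which), for a name from the list of things; names that differ only in an ending like _2 or _b are one class to them, and where a whole thing is asked for, a point or a joint stands for the part that bears it (a point fixed in the world has none). Each returns a list of dicts, best first, with "p" (0 to 1); they miss things now and then, are a little off and sometimes report something else, mostly with a low value. They report only what shows in the picture. A call takes as long as a camera call.
- cut_out(picture, query): "region" (480x640 bool, what is visible of it) and "box" ([left, top, right, bottom] in pixels, round what is visible of it).
- place_of(picture, query): "centre" ([row, column] in pixels: a listed point, or the origin of a listed thing).
The state is a dict: "time_s": time; "joints": joint angles; "dq": joint speeds; "tau": joint torques, N m; "eef_pos": TCP position; "ee_rot": TCP orientation; "force": force on the tool from outside, world axes, zero at the start; "wrist_torque": the same for the moment, N m; "grip_width": opening from 0.0 (shut) to 1.0 (fully open).
Only numpy, scipy, OpenCV 4.12 (cv2) and the standard library are available. Lean on these libraries where they do the work, as an engineer would, in place of code of your own. Each camera call takes 0.05 s, during which the arm holds its last target. There are 200 camera calls.

### The job

Get the drilling jig ready for the next hole: swing the clamp lever on the sliding drill guide fully open, slide the guide along its rail until its pointed end stands exactly opposite the tip of the pointed index tab (within 4 mm; ignore the square-ended tab), and swing the lever fully back to lock it there. Also swing the keeper bar shut over the blank until it is home in its detent, and leave the blank and everything else on the bench where it is.

Things in the scene. Friction and masses are not known exactly. Their poses are not given: they have to be found in the camera images.
- jig: Fixed jig: brown wooden base 210 x 500 x 18 mm. Origin: on the bench; x away from the robot, y along the rail. Rail: aluminium, along y at x = -60, 36 wide, top z = 48, y = -235 to 150. Far fence: dark wood at x = 57, top z = 40. Two bent steel holdfast rods pin the base: shafts at (150, 0), 120 high, and (45, -295), 150 high; feet on the base.
- guide (a joint): Slide of the drill guide along the rail, m, positive to the jig's +y, range -0.125 to 0.125. Moves stiffly (about 6 N) when the lever is open; when locked, the brake holds it against some 30 N.
- guide_body (a point): Centre of the top face of the drill guide's steel block, 56 mm (x) x 60 mm (y); the block spans z = 50 to 75 mm. A 26 mm wide arm (z = 49 to 60) leaves it in the jig's +x, carries a brass bush 62 mm out and ends in a point. Origin on the rail's centreline; axes as the jig's.
- pointer (a point): Tip of the pointed end of the guide's arm, 114 mm in the jig's +x from the guide's centreline, z = 60 mm; axes as the jig's.
- lever (a joint): Clamp lever on top of the guide, rad: 0 = locked (lever parallel to the rail, pointing to the jig's -y), 1.5 = fully open (pointing to the jig's -x, towards the robot); it turns clockwise from above as it opens, and stays where it is left. Takes about 2 to 5 N at the knob. The brake bites below about 0.5.
- lever_pivot (a point): On the lever's vertical axis, top of its hub, over the centre of the guide block, z = 96 mm.
- lever_knob (a point): Centre of the top of the lever's upright round black knob (20 mm diameter, from z = 85 to 131 mm), 85 mm from the pivot. The flat lever bar (16 mm wide) lies at z = 85 to 95 mm.
- marker: Pointed index tab: plain steel block 28 mm wide (y) on the base beyond the far fence, with a pointed end towards the guide. Origin at the height of the base's top, below the tip; axes as the jig's. Fixed; stands left or right of the guide.
- marker_tip (a point): The tip of the pointed tab, z = 59 mm; axes as the jig's. The pointer is on the mark when the two have the same y in the jig's frame (they clear each other by 12 mm in x).
- square_tab: The other tab, same steel block but square-ended: not the mark. Fixed. Origin below the middle of its inner edge, about 2 mm before it.
- keeper (a joint): Keeper bar's hinge, rad: 0 = shut (bar lies across the blank, along the jig's +x, against its stop), growing as it swings out horizontally to the jig's +y (up to 1.5). Close to 0 it must be pushed over a sprung detent (about 5 N at the knob) and then stays.
- keeper_hinge (a point): On the keeper's vertical hinge axis, at the jig's x = -60, y = 185 mm, z = 60 mm.
- keeper_knob (a point): Centre of the top of the keeper's upright round black knob (20 mm diameter, from z = 56 to 104 mm), 95 mm from the hinge. The steel bar is 130 mm long, 20 wide, z = 46 to 56 mm.
- blank: Pale wooden neck blank 80 x 400 x 20 mm lying loose in the jig's channel. Origin: centre of its underside.
- tape_roll: Roll of paper tape lying flat, 100 mm diameter, 24 high. Origin: centre of its underside.
- tape_measure: Black tape measure, 72 x 66 x 38 mm. Origin: centre of its underside.
- cork_block: Cork sanding block, 95 x 58 x 32 mm. Origin: centre of its underside.
- glue_bottle: White glue bottle, upright, 60 mm diameter, 165 high. Origin: centre of its underside.
- solvent_can: Steel can, upright, 80 mm diameter, 115 high. Origin: centre of its underside.
- varnish_jar: Amber glass jar with steel cap, upright, 72 mm diameter, 100 high. Origin: centre of its underside.
- screwdriver: Screwdriver lying down, 190 mm long, 26 mm thick. Origin: centre, on the bench; x towards its blade.

How it is judged:
By the outcome, as a careful person would: the job done as asked, in the order asked, and still so for the second after the job is handed in, with the robot touching nothing.
It also fails if it takes over 64 s, if anything falls off the work surface, if the arm or the gripper's body presses on something with over 40 N, if the wrist force passes 120 N, or if a joint passes its speed limit or range.

## Working session

There is one attempt and no reset: what is moved stays moved. The work goes in short steps, Python scripts to look and compute and a shell command to move; the robot and the scene stay as the last step left them, time stands still between calls to the robot, and variables do not carry over. Pictures are saved under pics/ and viewed, on a budget of 10 in all, crops included, one or two more only if the job needs it, and the job is handed in when it is done.

```bash
mkdir -p pics; ls; cat > h.py <<'E'
import numpy as np, cv2
from rig import sensors, capture, ctrl, cut_out, place_of
def ray(p,rc):
    K=np.array(p["camera_matrix"]);v,u=rc
    d=np.array([(u-K[0,2])/K[0,0],(v-K[1,2])/K[1,1]]);s=d.copy()
    for _ in range(20): s=d/(1+p["k1"]*(s@s))
    R=np.array(p["R"]);t=np.array(p["t"])
    return -R.T@t, R.T@np.array([s[0],s[1],1])
def onz(p,rc,z):
    o,d=ray(p,rc); return o+d*(z-o[2])/d[2]
def proj(p,X):
    c=np.array(p["R"])@X+np.array(p["t"]);s=c[:2]/c[2];s=s*(1+p["k1"]*(s@s));K=np.array(p["camera_matrix"])
    return K[1,1]*s[1]+K[1,2],K[0,0]*s[0]+K[0,2]
Z=dict(guide_body=75,pointer=60,lever_pivot=96,lever_knob=131,marker_tip=59,marker=18,square_tab=18,keeper_hinge=60,keeper_knob=104,jig=0,blank=18,glue_bottle=0,solvent_can=0,varnish_jar=0,tape_roll=0,tape_measure=0,cork_block=0,screwdriver=0)
def look(cam,names,save=None):
    p=capture(cam)
    if save: cv2.imwrite("pics/"+save,p["color"])
    for n in names:
        for r in place_of(p,n)[:2]:
            print(cam,n,round(r["p"],2),np.round(r["centre"]),np.round(onz(p,r["centre"],Z[n]),1))
    return p
E
python3 - <<'E'
from h import *
for c in("top","side"):
    p=look(c,list(Z),c+"0.png")
print(np.round(sensors.sense()["ee_rot"],3))
E
```

```text
pics
top guide_body 0.84 [250. 308.] [555.8  -7.   75. ]
top pointer 0.91 [207. 304.] [667.9   3.6  60. ]
top lever_pivot 0.55 [252. 310.] [551.7 -13.2  96. ]
top lever_knob 0.93 [245. 342.] [564.7 -90.5 131. ]
top marker_tip 0.54 [206. 254.] [670.8 131.8  59. ]
top marker 0.48 [212. 260.] [661.9 121.4  18. ]
top square_tab 0.45 [202. 331.] [685.3 -66.1  18. ]
top keeper_knob 0.63 [252. 193.] [554.6 277.8 104. ]
top jig 0.72 [230. 304.] [614.2   6.8   0. ]
top jig 0.68 [236. 457.] [ 593.1 -398.8    0. ]
top blank 0.92 [228. 302.] [618.7  10.6  18. ]
top glue_bottle 0.65 [312. 214.] [399.1 245.4   0. ]
top glue_bottle 0.61 [206. 253.] [678.  140.5   0. ]
top solvent_can 0.96 [174. 248.] [766.3 156.5   0. ]
top varnish_jar 0.57 [280. 430.] [ 477.3 -323.7    0. ]
top tape_roll 0.74 [297. 314.] [438.5 -17.3   0. ]
top tape_measure 0.85 [302. 267.] [426.5 106.2   0. ]
top tape_measure 0.5 [250. 308.] [562.1  -2.5   0. ]
top cork_block 0.69 [293. 367.] [ 446.7 -156.6    0. ]
top screwdriver 0.78 [237. 460.] [ 589.  -407.3    0. ]
side guide_body 0.72 [267. 324.] [551.4 -12.4  75. ]
side po
[... 429 characters left out ...]
[253. 393.] [ 435.6 -137.7   18. ]
side keeper_hinge 0.73 [360. 309.] [533.2 184.1  60. ]
side keeper_knob 0.96 [388. 275.] [559.7 273.8 104. ]
side keeper_knob 0.65 [357. 386.] [411.7 186.7 104. ]
side jig 0.42 [355. 386.] [416.  104.5   0. ]
side blank 0.56 [295. 289.] [613.8  19.5  18. ]
side blank 0.19 [220. 330.] [ 585.  -216.9   18. ]
side glue_bottle 0.72 [434. 380.] [402.9 255.3   0. ]
side varnish_jar 0.84 [205. 389.] [ 467. -318.    0.]
side tape_roll 0.62 [304. 389.] [427.  -15.3   0. ]
side tape_measure 0.81 [358. 388.] [411.5 110.5   0. ]
side cork_block 0.74 [255. 392.] [ 439.7 -151.6    0. ]
side screwdriver 0.59 [176. 343.] [ 595.1 -411.6    0. ]
[-0.     0.976  0.217  0.   ]
```

View pics/top0.png

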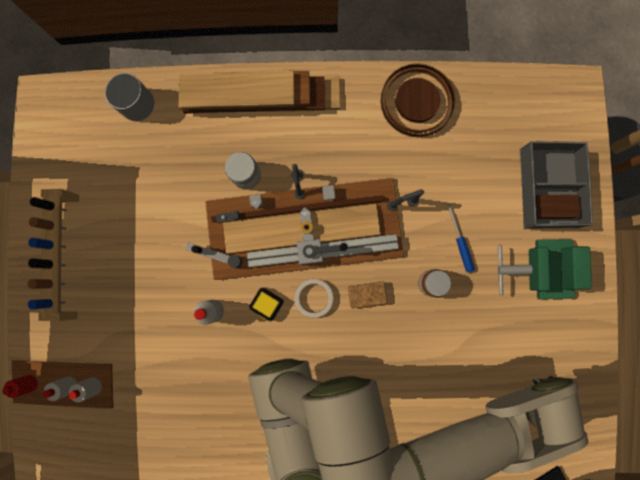

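View pics/side0.png

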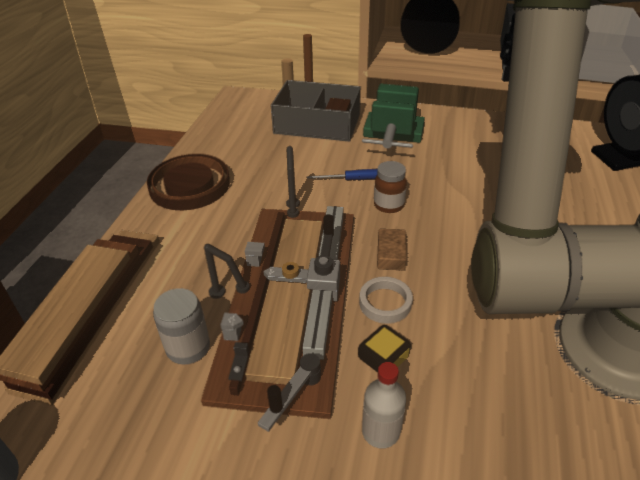

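The top view shows the guide at about (308,250), its lever pointing to the jig's -y with the knob at (342,245). The pointed tab is on the left at about (256,200) and the square tab on the right at (329,190). The keeper is swung out at lower left, with its knob near (193,250). The side view agrees. Next I move above the lever.

```bash
python3 -m jog '[[[26,30,0],[0,0,3],0],[[52,60,0],[0,0,6],0],[[78,90,0],[0,0,9],0],[[104,120,0],[0,0,12],0],[[130,150,0],[0,0,15],0],[[156,180,0],[0,0,18],0],[[182,210,0],[0,0,20],0],[[208,240,0],[0,0,20],0]]' 60
python3 -m jog '[[[26,30,0],[0,0,0],0],[[52,60,0],[0,0,0],0],[[78,90,0],[0,0,0],0],[[104,120,0],[0,0,0],0],[[110,140,0],[0,0,0],0],[[110,150,0],[0,0,0],0],[[110,150,0],[0,0,0],0],[[110,150,0],[0,0,0],0]]'
python3 - <<'E'
from h import *
n=["guide_body","pointer","lever_pivot","lever_knob","marker_tip","marker","square_tab","keeper_hinge","keeper_knob"]
look("wrist",n,"w1.png")
look("top",n); look("side",n)
E
```

```text
time_s: 2.57
eef_pos: [431.5, -233.8, 248.5]
ee_rot: [0.0, 0.923, 0.384, 0.0]
force: [1.3, -1.1, 0.1]
grip_width: 1.002
time_s: 3.23
eef_pos: [540.1, -86.0, 248.4]
ee_rot: [0.0, 0.924, 0.383, -0.0]
force: [0.9, -0.3, -1.2]
grip_width: 1.0
wrist guide_body 0.57 [132. 260.] [554.2  -7.1  75. ]
wrist guide_body 0.3 [223. 351.] [ 553.5 -105.4   75. ]
wrist pointer 0.6 [  8. 357.] [666.2   4.8  60. ]
wrist lever_pivot 0.62 [138. 258.] [552.9  -9.7  96. ]
wrist lever_knob 0.61 [225. 352.] [560.9 -92.3 131. ]
wrist marker_tip 0.4 [381. 422.] [ 489.  -276.3   59. ]
wrist square_tab 0.96 [ 60. 420.] [685.9 -57.   18. ]
top guide_body 0.66 [250. 307.] [557.1  -5.   75. ]
top pointer 0.65 [206. 305.] [670.1   0.7  60. ]
top lever_pivot 0.58 [282. 430.] [ 471.6 -306.1   96. ]
top marker_tip 0.53 [205. 255.] [673.1 129.2  59. ]
top marker 0.52 [209. 260.] [669.3 120.4  18. ]
top square_tab 0.65 [302. 270.] [426.1  96.9  18. ]
top square_tab 0.46 [201. 332.] [687.9 -69.5  18. ]
top keeper_hinge 0.68 [263. 231.] [526.3 189.6  60. ]
top keeper_knob 0.67 [254. 190.] [547.8 284.1 104. ]
top keeper_knob 0.21 [249. 308.] [557.   -7.4 104. ]
side guide_body 0.61 [269. 319.] [559.   -4.6  75. ]
side guide_body 0.49 [392. 276.] [563.2 262.3  75. ]
side pointer 0.6 [268. 264.] [6.648e+02 1.000e-01 6.000e+01]
side lever_pivot 0.96 [260. 323.] [553.8  -9.3  96. ]
side lever_knob 0.91 [216. 329.] [560.2 -93.1 131. ]
side marker_tip 0.97 [320. 241.] [666.9 128.9  59. ]
side marker_tip 0.4 [389. 279.] [564.9 246.8  59. ]
side marker 0.85 [335. 244.] [665.7 129.   18. ]
side square_tab 0.74 [260. 263.] [691.2 -63.6  18. ]
side square_tab 0.66 [175. 345.] [ 585.5 -390.6   18. ]
side keeper_hinge 0.7 [362. 307.] [533.9 190.   60. ]
side keeper_knob 0.89 [388. 277.] [556.3 273.8 104. ]
```

View pics/w1.png

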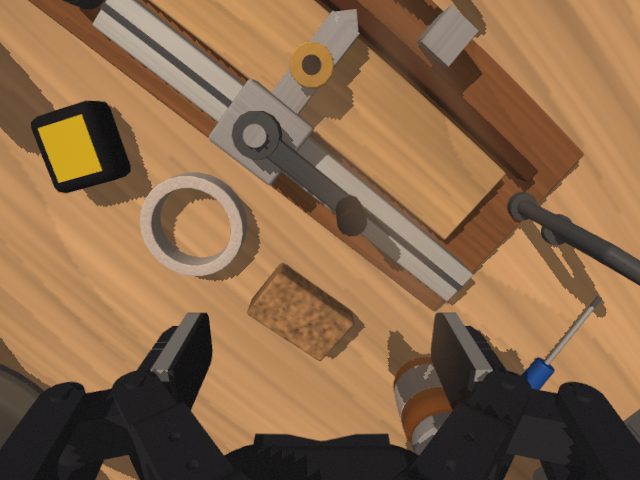

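```bash
python3 -m jog '[[[21,-7,-25],[0,0,0],0],[[21,-7,-60],[0,0,0],0.3],[[21,-7,-95],[0,0,0],0.4],[[21,-7,-120],[0,0,0],0.4],[[21,-7,-131],[0,0,0],0.4],[[21,-7,-131],[0,0,0],1],[[21,-7,-131],[0,0,0],1],[[21,-7,-131],[0,0,0],1]]' 60
python3 - <<'E'
from h import *
n=["lever_knob"]
look("wrist",n,"w2.png")
look("side",n,"s2.png")
print(sensors.sense()["grip_width"],sensors.sense()["eef_pos"])
E
```

```text
time_s: 5.4
eef_pos: [562.3, -92.5, 119.3]
ee_rot: [0.001, 0.924, 0.383, 0.001]
force: [-1.4, 1.2, 2.8]
grip_width: 0.212
wrist lever_knob 0.62 [360. 324.] [562.7 -92.6 131. ]
side lever_knob 0.81 [218. 329.] [559.1 -88.2 131. ]
side lever_knob 0.37 [268. 322.] [541.7  47.  131. ]
0.2189243976869173 [562.32508515 -92.5788242  119.12293756]
```

View pics/w2.png

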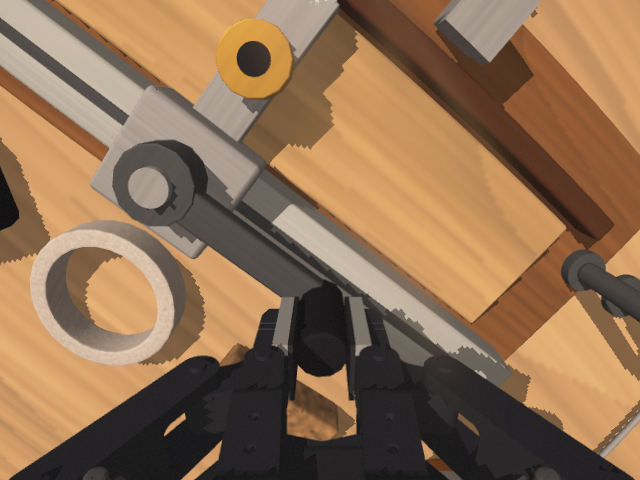

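```bash
python3 -m jog '[[[-8,0,0],[0,0,0],1],[[-16,0,0],[0,0,0],1],[[-24,1,0],[0,0,0],1],[[-32,3,0],[0,0,0],1],[[-39,5,0],[0,0,0],1],[[-46,9,0],[0,0,0],1],[[-53,12.5,0],[0,0,0],1],[[-60,17,0],[0,0,0],1]]' 60
python3 - <<'E'
from h import *
n=["lever_knob","lever_pivot","pointer","guide_body"]
look("wrist",n);look("side",n)
E
```

```text
time_s: 6.27
eef_pos: [502.9, -77.2, 119.1]
ee_rot: [0.003, 0.924, 0.383, 0.002]
force: [2.9, -4.7, 3.7]
grip_width: 0.217
wrist lever_knob 0.71 [340. 319.] [507.6 -70.5 131. ]
wrist lever_pivot 0.61 [ 88. 268.] [ 5.518e+02 -5.000e-01  9.600e+01]
wrist lever_pivot 0.54 [  9. 348.] [590.5  -1.9  96. ]
wrist guide_body 0.86 [ 92. 276.] [552.2  -1.2  75. ]
side lever_knob 0.57 [231. 358.] [498.8 -62.2 131. ]
side lever_pivot 0.81 [262. 323.] [552.2  -4.5  96. ]
side lever_pivot 0.27 [254. 392.] [433.  -50.7  96. ]
side pointer 0.7 [274. 266.] [658.1  12.6  60. ]
side pointer 0.29 [357. 312.] [528.7 177.5  60. ]
side guide_body 0.75 [273. 322.] [552.7   2.6  75. ]
```

```bash
python3 -m jog '[[[-6,5,0],[0,0,0],1],[[-12,11,0],[0,0,0],1],[[-17,17,0],[0,0,0],1],[[-21,23.5,0],[0,0,0],1],[[-25,31,0],[0,0,0],1],[[-28,38,0],[0,0,0],1],[[-31,46,0],[0,0,0],1],[[-32,56,0],[0,0,0],1]]' 60
python3 - <<'E'
from h import *
n=["lever_knob","lever_pivot","pointer","guide_body","marker_tip"]
look("wrist",n,"w3.png");look("side",n);look("top",n)
E
```

```text
time_s: 7.43
eef_pos: [470.7, -20.8, 119.0]
ee_rot: [0.002, 0.924, 0.383, 0.001]
force: [-3.1, -7.4, 9.8]
grip_width: 0.212
wrist lever_knob 0.95 [331. 319.] [477.9 -11.5 131. ]
wrist lever_knob 0.61 [154. 116.] [477.4  71.3 131. ]
wrist lever_pivot 0.77 [ 74. 365.] [547.3  34.9  96. ]
wrist guide_body 0.95 [ 77. 361.] [548.5  34.8  75. ]
side lever_knob 0.62 [256. 366.] [474.2   2.4 131. ]
side lever_pivot 0.9 [274. 320.] [549.9  27.5  96. ]
side lever_pivot 0.62 [434. 385.] [395.  307.8  96. ]
side guide_body 0.82 [288. 318.] [550.2  40.5  75. ]
side guide_body 0.63 [359. 308.] [531.3 193.1  75. ]
side marker_tip 0.65 [320. 242.] [664.2 128.7  59. ]
side marker_tip 0.39 [287. 258.] [662.1  48.4  59. ]
top lever_pivot 0.44 [255. 290.] [543.4  37.9  96. ]
top lever_pivot 0.29 [229. 306.] [608.7  -2.1  96. ]
top pointer 0.6 [208. 282.] [665.3  58.6  60. ]
top guide_body 0.98 [252. 291.] [551.8  35.6  75. ]
top guide_body 0.51 [230. 304.] [606.9   3.6  75. ]
top marker_tip 0.59 [206. 257.] [670.2 123.6  59. ]
```

View pics/w3.png

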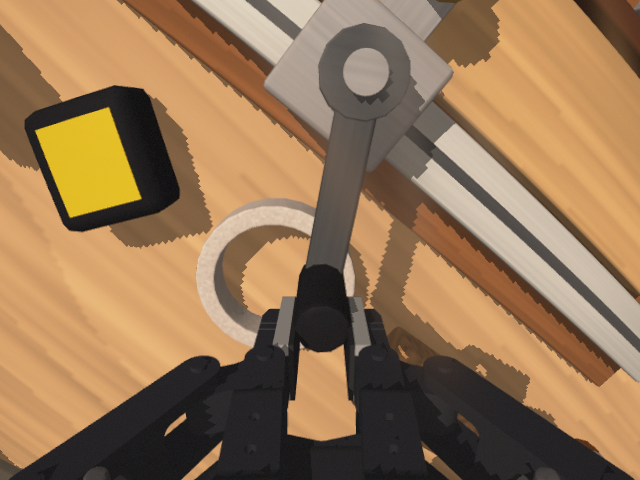

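The lever is only about 60° open because the guide slid along with it. I'll turn the jaws so they close along the rail, loosen them, and push +y so the lever can reach its stop.

```bash
python3 -m jog '[[[-2,3,0],[0,0,-6.5],1],[[-3,6,0],[0,0,-13],1],[[-4,9,0],[0,0,-19.5],1],[[-5,12,0],[0,0,-26],1],[[-5.5,15,0],[0,0,-32.5],1],[[-6,18,0],[0,0,-39],1],[[-6,20,0],[0,0,-39],0.68],[[-7,24,0],[0,0,-39],0.68]]' 60
python3 -m jog '[[[0,4,0],[0,0,0],0.68],[[-1,8,0],[0,0,0],0.68],[[-1,12,0],[0,0,0],0.68],[[-1.5,16,0],[0,0,0],0.68],[[-2,20,0],[0,0,0],0.68],[[-2,24,0],[0,0,0],0.68],[[-3,28,0],[0,0,0],0.68],[[-3,30,0],[0,0,0],0.68]]' 60
python3 - <<'E'
from h import *
n=["lever_knob","lever_pivot","pointer","guide_body","marker_tip"]
look("wrist",n,"w4.png");look("side",n);look("top",n)
E
```

```text
time_s: 9.0
eef_pos: [462.8, 4.4, 117.7]
ee_rot: [0.0, 0.999, 0.053, 0.0]
force: [0.7, 0.5, -0.2]
grip_width: 0.31
time_s: 9.67
eef_pos: [458.8, 34.3, 117.4]
ee_rot: [0.001, 0.999, 0.054, -0.001]
force: [-8.7, -7.1, 6.3]
grip_width: 0.318
wrist lever_knob 0.96 [312. 354.] [479.1  26.6 131. ]
wrist lever_pivot 0.26 [ 91. 226.] [542.1  78.   96. ]
wrist guide_body 0.86 [ 91. 228.] [542.5  82.1  75. ]
side lever_knob 0.55 [268. 359.] [480.7  33.5 131. ]
side lever_pivot 0.57 [296. 318.] [541.7  78.8  96. ]
side pointer 0.64 [308. 254.] [653.8  97.9  60. ]
side pointer 0.3 [431. 384.] [397.  282.8  60. ]
side guide_body 0.78 [306. 317.] [542.5  83.4  75. ]
side marker_tip 0.84 [320. 244.] [661.7 126.6  59. ]
top lever_knob 0.69 [278. 292.] [485.9  30.1 131. ]
top lever_pivot 0.67 [255. 272.] [545.4  81.7  96. ]
top lever_pivot 0.55 [201. 330.] [676.2 -62.7  96. ]
top pointer 0.84 [211. 268.] [657.6  95.3  60. ]
top pointer 0.57 [283. 428.] [ 470.7 -308.4   60. ]
top marker_tip 0.61 [208. 254.] [667.2 129.8  59. ]
top marker_tip 0.23 [172. 246.] [760.2 152.7  59. ]
```

View pics/w4.png

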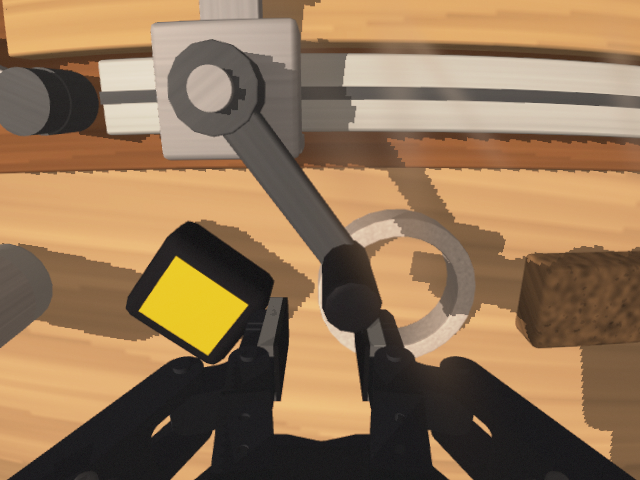

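The knob slid inside the jaws and the guide moved again, with the lever still about 56° open. The guide has to pass the mark only briefly: I'll regrip the knob centrally, pull the lever around, use the rail's +y end stop to open it fully, then bring the guide back by its arm.

```bash
python3 -m jog '[[[8,-4,0],[0,0,0],0.68],[[16,-4,0],[0,0,0],0.68],[[20,-4,0],[0,0,0],0.68],[[20,-4,0],[0,0,0],0.8],[[20,-4,0],[0,0,0],1],[[20,-4,0],[0,0,0],1],[[20,-4,0],[0,0,0],1],[[20,-4,0],[0,0,0],1]]' 60
python3 - <<'E'
from h import *
n=["lever_knob","lever_pivot","guide_body"]
look("wrist",n);look("side",n)
E
```

```text
time_s: 11.23
eef_pos: [479.2, 30.3, 117.3]
ee_rot: [0.0, 0.999, 0.054, -0.001]
force: [-4.4, -4.1, 0.7]
grip_width: 0.001
wrist lever_knob 0.92 [309. 324.] [499.7  32.2 131. ]
wrist lever_pivot 0.81 [145. 138.] [540.6 106.1  96. ]
wrist guide_body 0.86 [144. 161.] [539.2 105.7  75. ]
wrist guide_body 0.49 [304.  12.] [452.2 187.   75. ]
side lever_knob 0.76 [268. 349.] [496.9  36.  131. ]
side lever_knob 0.68 [349. 187.] [698.3 255.2 131. ]
side lever_pivot 0.61 [307. 315.] [540.3 103.8  96. ]
side guide_body 0.56 [316. 314.] [541.6 106.8  75. ]
side guide_body 0.41 [262. 266.] [661.9  -2.6  75. ]
```

```bash
python3 -m jog '[[[-8,0,0],[0,0,0],0.8],[[-8,2,0],[0,0,0],0.4],[[-8,3,0],[0,0,0],0.4],[[-8,3,0],[0,0,0],0.4],[[-8,3,0],[0,0,0],0.4],[[5,3,0],[0,0,0],0.4],[[20,3,0],[0,0,0],0.4],[[20,3,0],[0,0,0],0.4]]' 60
python3 - <<'E'
from h import *
n=["lever_knob","lever_pivot","guide_body"]
look("wrist",n);look("side",n)
E
```

```text
time_s: 12.3
eef_pos: [501.4, 33.3, 117.5]
ee_rot: [0.0, 0.999, 0.053, 0.001]
force: [-0.5, 0.2, -0.2]
grip_width: 0.601
wrist lever_knob 0.58 [365. 326.] [500.6  32.1 131. ]
wrist lever_knob 0.17 [190.  24.] [550.9 130.3 131. ]
wrist lever_pivot 0.72 [206. 146.] [539.8 106.6  96. ]
wrist guide_body 0.63 [196. 169.] [539.2 105.2  75. ]
wrist guide_body 0.47 [342. 564.] [483.6 -94.7  75. ]
side lever_knob 0.5 [305. 391.] [416.4 104.4 131. ]
side lever_pivot 0.66 [308. 318.] [535.8 104.6  96. ]
side guide_body 0.78 [316. 314.] [542.5 106.1  75. ]
```

```bash
python3 -m jog '[[[0,-1,0],[0,0,0],1],[[0,-1,0],[0,0,0],1],[[0,-1,0],[0,0,0],1],[[0,-1,0],[0,0,0],1],[[-5,2,0],[0,0,0],1],[[-10,5,0],[0,0,0],1],[[-15,8,0],[0,0,0],1],[[-20,11,0],[0,0,0],1]]' 100
python3 -m jog '[[[-5,4,0],[0,0,0],1],[[-10,9,0],[0,0,0],1],[[-14,15,0],[0,0,0],1],[[-18,21,0],[0,0,0],1],[[-21,27,0],[0,0,0],1],[[-23,33,0],[0,0,0],1],[[-24.5,38,0],[0,0,0],1],[[-25.5,42,0],[0,0,0],1]]' 100
python3 - <<'E'
from h import *
n=["lever_knob","lever_pivot","guide_body","pointer"]
look("wrist",n);look("side",n);look("top",n)
E
```

```text
time_s: 13.37
eef_pos: [481.4, 44.3, 117.8]
ee_rot: [0.0, 0.999, 0.052, 0.003]
force: [-6.8, -5.2, 2.1]
grip_width: 0.203
time_s: 14.03
eef_pos: [455.2, 86.6, 117.8]
ee_rot: [0.0, 0.999, 0.052, 0.002]
force: [10.4, -6.1, -2.4]
grip_width: 0.201
wrist lever_knob 0.94 [343. 321.] [462.5  88.  131. ]
wrist lever_pivot 0.68 [ 97. 242.] [537.1 124.2  96. ]
wrist guide_body 0.78 [ 96. 251.] [538.2 124.6  75. ]
side lever_knob 0.74 [295. 368.] [456.3  90.5 131. ]
side lever_pivot 0.81 [317. 312.] [541.5 125.5  96. ]
side guide_body 0.97 [326. 310.] [544.  127.5  75. ]
side pointer 0.71 [325. 250.] [647.8 137.   60. ]
side pointer 0.59 [350. 189.] [729.4 208.3  60. ]
top lever_pivot 0.76 [258. 257.] [538.1 119.6  96. ]
top lever_pivot 0.57 [202. 330.] [673.2 -63.4  96. ]
top guide_body 0.84 [257. 254.] [541.8 130.1  75. ]
top pointer 0.63 [212. 252.] [657.4 136.   60. ]
```

```bash
python3 -m jog '[[[0,4,0],[0,0,0],1],[[0,8,0],[0,0,0],1],[[0,12,0],[0,0,0],1],[[0,14,0],[0,0,0],1],[[0,16,0],[0,0,0],1],[[0,18,0],[0,0,0],1],[[0,20,0],[0,0,0],1],[[0,20,0],[0,0,0],1]]' 100
python3 - <<'E'
from h import *
n=["lever_knob","lever_pivot","guide_body","pointer"]
look("wrist",n,"w5.png");look("side",n);look("top",n)
E
```

```text
time_s: 15.45
eef_pos: [448.4, 105.2, 117.0]
ee_rot: [0.002, 0.999, 0.053, -0.008]
force: [-30.8, -17.5, 28.5]
grip_width: 0.201
wrist lever_knob 0.86 [346. 321.] [455.5 106.7 131. ]
wrist lever_pivot 0.84 [ 82. 292.] [536.8 125.4  96. ]
wrist guide_body 0.79 [ 84. 297.] [537.3 125.   75. ]
wrist guide_body 0.19 [ 80. 288.] [538.1 128.4  75. ]
wrist pointer 0.5 [ 87. 160.] [530.9 186.2  60. ]
side lever_knob 0.82 [302. 369.] [451.8 105.2 131. ]
side lever_knob 0.58 [261. 263.] [645.2  50.9 131. ]
side lever_pivot 0.81 [316. 316.] [535.2 122.4  96. ]
side guide_body 0.78 [326. 311.] [543.2 128.2  75. ]
side guide_body 0.28 [356. 385.] [413.8 162.3  75. ]
side pointer 0.91 [324. 249.] [650.5 135.4  60. ]
top lever_pivot 0.57 [256. 255.] [542.1 124.6  96. ]
top guide_body 0.92 [257. 254.] [541.8 130.1  75. ]
top guide_body 0.72 [201. 331.] [679.3 -65.7  75. ]
top pointer 0.76 [212. 249.] [654.9 143.   60. ]
```

View pics/w5.png

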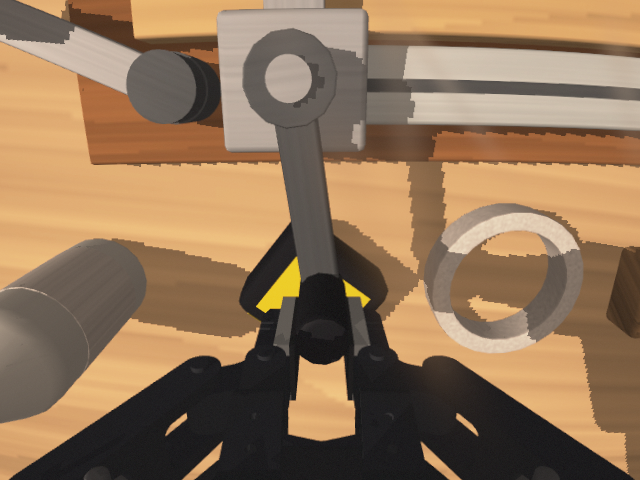

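```bash
python3 -m jog '[[[-3,0,0],[0,0,0],1],[[-5,0,0],[0,0,0],1],[[-6,1,0],[0,0,0],1],[[-6,2,0],[0,0,0],1],[[-6,3,0],[0,0,0],1],[[-6,4,0],[0,0,0],1],[[-6,4,0],[0,0,0],1],[[-6,4,0],[0,0,0],1]]' 100
python3 - <<'E'
from h import *
n=["lever_knob","lever_pivot","guide_body","pointer","marker_tip"]
look("wrist",n);look("side",n);look("top",n)
E
```

```text
time_s: 16.87
eef_pos: [445.9, 110.2, 117.3]
ee_rot: [0.001, 0.999, 0.054, -0.003]
force: [-9.0, -7.7, 11.6]
grip_width: 0.202
wrist lever_knob 0.57 [339. 323.] [455.1 111.1 131. ]
wrist lever_knob 0.28 [ 80. 306.] [533.5 124.5 131. ]
wrist lever_pivot 0.94 [ 76. 304.] [536.9 126.5  96. ]
wrist lever_pivot 0.52 [341. 323.] [431.3 108.3  96. ]
wrist guide_body 0.93 [ 78. 307.] [537.7 126.4  75. ]
wrist guide_body 0.74 [ 75. 302.] [538.6 128.3  75. ]
side lever_pivot 0.8 [317. 316.] [534.9 125.6  96. ]
side guide_body 0.79 [328. 312.] [539.4 132.6  75. ]
side pointer 0.9 [323. 250.] [649.3 132.4  60. ]
side marker_tip 0.81 [319. 238.] [672.4 126.7  59. ]
top lever_pivot 0.63 [293. 367.] [ 447.6 -151.2   96. ]
top guide_body 0.67 [258. 255.] [537.  125.6  75. ]
top guide_body 0.56 [291. 367.] [ 452.6 -151.8   75. ]
top pointer 0.79 [213. 250.] [653.9 142.2  60. ]
top marker_tip 0.5 [207. 258.] [668.1 120.3  59. ]
```

```bash
python3 -m jog '[[[-1,1,0],[0,0,0],1],[[-1,2,0],[0,0,0],1],[[-1,3,0],[0,0,0],1],[[-1,4,0],[0,0,0],1],[[-1,5,0],[0,0,0],1],[[-1,5,0],[0,0,0],1],[[-1,5,0],[0,0,0],1],[[-1,5,0],[0,0,0],1]]' 100
python3 - <<'E'
from h import *
n=["lever_knob","lever_pivot","guide_body"]
look("wrist",n)
E
```

```text
time_s: 18.43
eef_pos: [445.7, 111.3, 117.3]
ee_rot: [0.005, 0.998, 0.055, -0.003]
force: [-6.0, -36.8, 8.9]
grip_width: 0.204
wrist lever_knob 0.77 [341. 323.] [454.2 112.4 131. ]
wrist lever_pivot 0.68 [ 76. 305.] [536.9 127.3  96. ]
wrist guide_body 0.73 [ 79. 310.] [537.3 126.   75. ]
```

```bash
python3 -m jog '[[[-1,-2,0],[0,0,0],1],[[-1,-3,0],[0,0,0],0.6],[[-1,-3,0],[0,0,0],0.4],[[-1,-3,0],[0,0,0],0.3],[[-1,-3,10],[0,0,0],0.3],[[-1,-3,40],[0,0,0],0.3],[[-1,-3,75],[0,0,0],0.2],[[-1,-3,90],[0,0,0],0.2]]' 40
python3 -m jog '[[[20,2,0],[0,0,0],0.2],[[50,6,0],[0,0,0],0.2],[[90,11,0],[0,0,0],0.2],[[120,15,0],[0,0,0],0.2],[[130,17,0],[0,0,0],0.2],[[130,17,0],[0,0,0],0.2],[[130,17,0],[0,0,0],0.2],[[130,17,0],[0,0,0],0.2]]'
python3 - <<'E'
from h import *
n=["lever_knob","lever_pivot","guide_body","pointer","marker_tip"]
look("wrist",n,"w6.png");look("side",n);look("top",n)
E
```

```text
time_s: 19.3
eef_pos: [446.7, 113.1, 210.8]
ee_rot: [-0.0, 0.999, 0.053, 0.002]
force: [0.3, 0.1, -0.1]
grip_width: 0.794
time_s: 19.97
eef_pos: [575.1, 129.8, 207.2]
ee_rot: [-0.0, 0.999, 0.053, -0.0]
force: [0.4, 0.3, -0.2]
grip_width: 0.799
wrist lever_knob 0.73 [274. 242.] [563.8 173.9 131. ]
wrist lever_knob 0.6 [431. 331.] [456.  111.3 131. ]
wrist lever_pivot 0.7 [296. 321.] [536.9 126.3  96. ]
wrist guide_body 0.79 [282. 325.] [538.  123.7  75. ]
wrist guide_body 0.36 [359. 184.] [459.2 226.7  75. ]
wrist pointer 0.63 [118. 322.] [650.5 138.1  60. ]
wrist marker_tip 0.93 [ 98. 340.] [664.2 127.5  59. ]
side lever_knob 0.85 [307. 369.] [449.3 115.2 131. ]
side lever_pivot 0.71 [316. 312.] [540.7 124.7  96. ]
side guide_body 0.66 [328. 312.] [539.2 131.2  75. ]
side pointer 0.93 [326. 248.] [649.6 139.2  60. ]
side marker_tip 0.7 [178. 344.] [ 574.4 -322.4   59. ]
side marker_tip 0.57 [317. 241.] [669.7 122.6  59. ]
top lever_knob 0.38 [290. 259.] [457.9 110.5 131. ]
top guide_body 0.6 [258. 253.] [539.1 131.1  75. ]
top marker_tip 0.54 [208. 257.] [665.3 124.1  59. ]
```

View pics/w6.png

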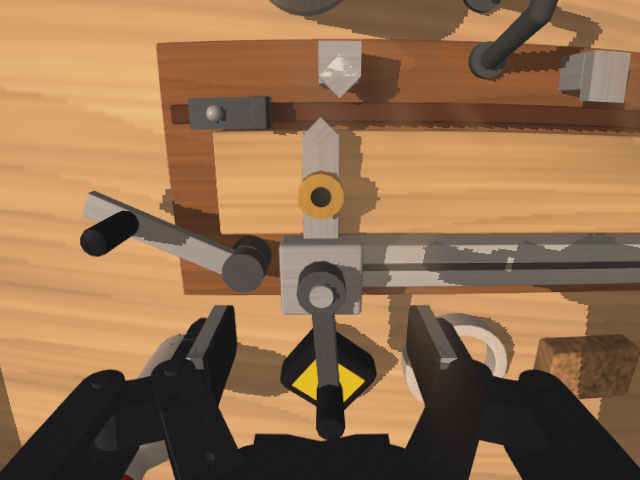

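```bash
python3 -m jog '[[[24,2,0],[0,0,0],0.45],[[48,5,-10],[0,0,0],0.45],[[48,5,-45],[0,0,0],0.45],[[48,5,-80],[0,0,0],0.45],[[48,5,-110],[0,0,0],0.45],[[48,5,-130],[0,0,0],0.45],[[48,5,-144],[0,0,0],0.45],[[48,5,-144],[0,0,0],0.45]]' 40
python3 - <<'E'
from h import *
n=["lever_pivot","guide_body","pointer","marker_tip"]
look("wrist",n,"w7.png")
E
```

```text
time_s: 21.53
eef_pos: [622.5, 134.4, 59.9]
ee_rot: [-0.0, 0.999, 0.053, -0.003]
force: [-1.3, 0.2, 0.0]
grip_width: 0.551
wrist pointer 0.81 [268. 320.] [651.  138.4  60. ]
wrist marker_tip 0.88 [232. 355.] [665.  128.2  59. ]
```

View pics/w7.png

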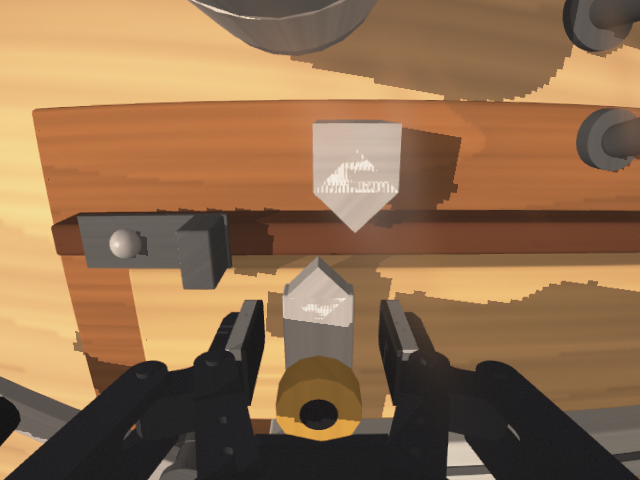

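```bash
python3 -m jog '[[[0,0.5,1],[0,0,0],1],[[0,0.5,1],[0,0,0],1],[[0,0.5,1],[0,0,0],1],[[0.3,-3,1],[0,0,0],1],[[0.7,-6,1],[0,0,0],1],[[1,-9,1],[0,0,0],1],[[1.3,-12,1],[0,0,0],1],[[1.3,-12,1],[0,0,0],1]]' 60
python3 - <<'E'
from h import *
n=["pointer","marker_tip"]
p=look("wrist",n); 
cv2.imwrite("pics/w8.png",cv2.resize(p["color"][150:350,220:460],None,fx=3,fy=3))
E
```

```text
time_s: 22.45
eef_pos: [625.8, 123.1, 65.7]
ee_rot: [-0.001, 0.999, 0.053, 0.001]
force: [-1.2, 2.4, 4.9]
grip_width: 0.283
wrist pointer 0.96 [266. 322.] [653.  126.2  60. ]
wrist marker_tip 0.85 [232. 323.] [665.1 127.4  59. ]
```

View pics/w8.png

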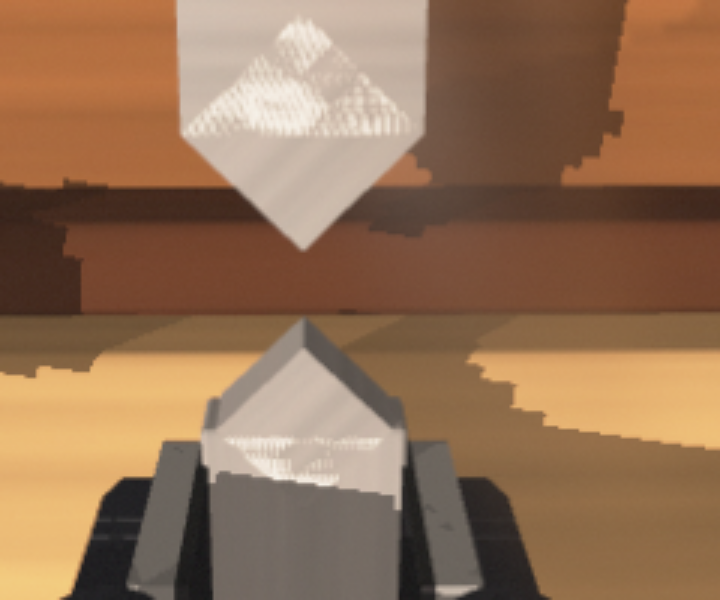

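The crop shows the pointer's tip at column about 304 and the tab's tip at about 303 (3x scale), so they are aligned within about 0.5 mm. Next I release the arm and return to the lever knob.

```bash
python3 -m jog '[[[0,0,0],[0,0,0],0.7],[[0,0,0],[0,0,0],0.5],[[0,0,0],[0,0,0],0.45],[[0,0,0],[0,0,0],0.45],[[0,0,20],[0,0,0],0.45],[[0,0,60],[0,0,0],0.45],[[0,0,100],[0,0,0],0.45],[[0,0,125],[0,0,0],0.45]]' 60
python3 -m jog '[[[-35,-5,0],[0,0,0],0.45],[[-70,-10,0],[0,0,0],0.45],[[-105,-15,0],[0,0,0],0.45],[[-140,-20,0],[0,0,0],0.45],[[-165,-23,0],[0,0,0],0.45],[[-172,-24,0],[0,0,0],0.45],[[-172,-24,0],[0,0,0],0.45],[[-172,-24,0],[0,0,0],0.45]]' 60
python3 - <<'E'
from h import *
n=["lever_knob","lever_pivot","guide_body","pointer","marker_tip"]
look("wrist",n);look("side",n);look("top",n)
E
```

```text
time_s: 23.27
eef_pos: [626.0, 122.4, 193.3]
ee_rot: [0.0, 0.999, 0.053, 0.002]
force: [1.0, 0.1, 0.7]
grip_width: 0.552
time_s: 23.93
eef_pos: [454.1, 98.4, 189.6]
ee_rot: [0.0, 0.999, 0.053, 0.001]
force: [0.1, 0.3, 0.4]
grip_width: 0.551
wrist lever_knob 0.65 [273. 323.] [455.9  98.2 131. ]
wrist guide_body 0.86 [102. 312.] [538.4 113.3  75. ]
wrist marker_tip 0.41 [34. 10.] [566.5 311.5  59. ]
side lever_knob 0.57 [300. 368.] [454.3 102.4 131. ]
side lever_pivot 0.57 [310. 315.] [539.8 111.5  96. ]
side guide_body 0.67 [321. 314.] [541.1 116.1  75. ]
side pointer 0.91 [320. 249.] [653.6 125.6  60. ]
side marker_tip 0.55 [317. 240.] [671.1 122.2  59. ]
side marker_tip 0.38 [390. 274.] [570.6 250.8  59. ]
top lever_knob 0.31 [309. 213.] [413.6 222.5 131. ]
top lever_pivot 0.63 [258. 261.] [537.1 109.9  96. ]
top guide_body 0.97 [258. 259.] [539.4 116.8  75. ]
top pointer 0.81 [211. 257.] [657.5 123.5  60. ]
top marker_tip 0.66 [210. 256.] [662.  124.9  59. ]
```

```bash
python3 -m jog '[[[2,0,-25],[0,0,0],0.45],[[2,0,-50],[0,0,0],0.45],[[2,0,-68],[0,0,0],0.45],[[2,0,-72],[0,0,0],0.45],[[2,0,-72],[0,0,0],1],[[2,0,-72],[0,0,0],1],[[2,0,-72],[0,0,0],1],[[2,0,-72],[0,0,0],1]]' 80
python3 -m jog '[[[2,-8,0],[0,0,0],1],[[4.3,-15.7,0],[0,0,0],1],[[7,-22,0],[0,0,0],1],[[10.8,-29,0],[0,0,0],1],[[15,-35,0],[0,0,0],1],[[19.5,-41,0],[0,0,0],1],[[25,-46,0],[0,0,0],1],[[25,-46,0],[0,0,0],1]]' 80
python3 - <<'E'
from h import *
n=["lever_knob","lever_pivot","guide_body","pointer","marker_tip"]
look("wrist",n);look("side",n);look("top",n)
E
```

```text
time_s: 25.5
eef_pos: [456.0, 98.3, 118.5]
ee_rot: [0.0, 0.999, 0.053, 0.001]
force: [-1.4, -1.2, 4.5]
grip_width: 0.21
time_s: 26.17
eef_pos: [479.4, 50.9, 117.7]
ee_rot: [0.001, 0.999, 0.053, -0.002]
force: [-11.3, -7.6, 6.4]
grip_width: 0.213
wrist lever_knob 0.64 [377. 321.] [473.2  50.9 131. ]
wrist lever_pivot 0.76 [151. 207.] [540.9 100.5  96. ]
wrist lever_pivot 0.16 [ 14. 412.] [594.9  32.5  96. ]
wrist guide_body 0.68 [148. 219.] [540.1 101.1  75. ]
side lever_knob 0.65 [280. 362.] [469.9  60.4 131. ]
side lever_pivot 0.69 [307. 318.] [535.7 103.2  96. ]
side guide_body 0.95 [315. 313.] [544.4 104.5  75. ]
side pointer 0.87 [316. 251.] [653.1 116.6  60. ]
side pointer 0.28 [336. 247.] [645.  160.6  60. ]
side marker_tip 0.65 [318. 242.] [666.7 123.1  59. ]
top guide_body 0.68 [254. 264.] [547.6 103.9  75. ]
top pointer 0.82 [210. 260.] [660.9 115.8  60. ]
top marker_tip 0.63 [211. 259.] [658.3 119.2  59. ]
```

The guide slipped about 11.5 mm as the lever left its stop. While the lever is past the brake's bite, I'll correct that, then finish closing with a push across the rail only.

```bash
python3 -m jog '[[[4,-5,0],[0,0,0],1],[[8,-11,0],[0,0,0],1],[[12,-18,0],[0,0,0],1],[[12,-18,0],[0,0,0],1],[[11.5,-14,0],[0,0,0],1],[[11,-10,0],[0,0,0],1],[[10.5,-6,0],[0,0,0],1],[[10.5,-6,0],[0,0,0],1]]' 80
python3 - <<'E'
from h import *
n=["lever_knob","lever_pivot","guide_body","pointer","marker_tip"]
look("wrist",n);look("side",n);look("top",n)
print(np.round(sensors.sense()["joints"],2))
E
```

```text
time_s: 27.73
eef_pos: [490.7, 46.4, 117.6]
ee_rot: [0.001, 0.999, 0.053, 0.0]
force: [-2.8, -1.9, 0.1]
grip_width: 0.209
wrist lever_knob 0.94 [382. 324.] [482.3  45.2 131. ]
wrist lever_pivot 0.58 [182. 178.] [539.7 107.   96. ]
wrist guide_body 0.84 [174. 196.] [539.5 106.7  75. ]
wrist pointer 0.48 [180. 174.] [532.4 121.4  60. ]
side lever_knob 0.69 [272. 358.] [479.9  42.1 131. ]
side lever_pivot 0.92 [308. 317.] [537.2 106.2  96. ]
side lever_pivot 0.59 [254. 392.] [432.8 -52.1  96. ]
side pointer 0.64 [317. 250.] [652.5 120.1  60. ]
side marker_tip 0.72 [316. 239.] [673.3 121.1  59. ]
side marker_tip 0.49 [432. 381.] [401.3 285.4  59. ]
top guide_body 0.87 [257. 261.] [541.4 111.2  75. ]
top pointer 0.66 [210. 255.] [662.1 127.6  60. ]
[-0.14  0.39  1.76 -0.    0.99  1.32]
```

```bash
python3 -m jog '[[[0,2,0],[0,0,0],1],[[-0.4,4,0],[0,0,0],1],[[-0.7,6.5,0],[0,0,0],1],[[-0.7,6.5,0],[0,0,0],1],[[-0.7,6.5,0],[0,0,0],0.5],[[-0.7,6.5,0],[0,0,0],0.4],[[-0.7,6.5,0],[0,0,0],0.4],[[-2,6.5,0],[0,0,7],0.4]]' 80
python3 -m jog '[[[-1,0,0],[0,0,7],0.4],[[-2,0,0],[0,0,14],0.4],[[-3,0,0],[0,0,21],0.4],[[-3,0,0],[0,0,28],0.4],[[-3,0,0],[0,0,35],0.4],[[-3,0,0],[0,0,42],0.4],[[-3,0,0],[0,0,49],0.4],[[-3,0,0],[0,0,56],0.4]]' 80
python3 -m jog '[[[0,0,0],[0,0,7],0.4],[[0,0,0],[0,0,14],0.4],[[0,0,0],[0,0,20],0.4],[[0,0,0],[0,0,27],0.4],[[0,0,0],[0,0,27],0.4],[[0,0,0],[0,0,27],0.4],[[0,0,0],[0,0,27],0.4],[[0,0,0],[0,0,27],0.4]]' 80
python3 - <<'E'
from h import *
n=["lever_knob","lever_pivot","guide_body","pointer","marker_tip"]
look("wrist",n,"w9.png");look("side",n);look("top",n)
E
```

```text
time_s: 29.3
eef_pos: [489.1, 53.2, 117.2]
ee_rot: [-0.0, 0.994, 0.114, 0.0]
force: [-0.6, -0.6, -0.4]
grip_width: 0.594
time_s: 29.97
eef_pos: [486.0, 53.2, 117.2]
ee_rot: [-0.0, 0.822, 0.569, 0.0]
force: [-0.0, -0.2, 0.1]
grip_width: 0.599
time_s: 30.63
eef_pos: [485.9, 53.0, 117.3]
ee_rot: [-0.0, 0.67, 0.743, 0.0]
force: [-0.7, 0.2, 0.1]
grip_width: 0.603
wrist lever_knob 0.6 [364. 307.] [480.6  52.6 131. ]
wrist lever_pivot 0.85 [183. 476.] [538.5 114.4  96. ]
wrist guide_body 0.69 [178. 461.] [540.2 113.   75. ]
side lever_knob 0.76 [279. 358.] [477.9  59.9 131. ]
side lever_knob 0.63 [361. 308.] [518.3 236.9 131. ]
side guide_body 0.62 [323. 315.] [537.9 120.2  75. ]
side pointer 0.87 [321. 248.] [654.4 129.   60. ]
side marker_tip 0.95 [318. 242.] [666.6 124.5  59. ]
side marker_tip 0.59 [387. 274.] [572.7 244.9  59. ]
top lever_knob 0.66 [230. 303.] [601.8   3.  131. ]
top lever_pivot 0.49 [256. 262.] [542.2 105.5  96. ]
top guide_body 0.82 [256. 260.] [544.4 113.5  75. ]
top pointer 0.78 [211. 255.] [659.6 128.6  60. ]
top marker_tip 0.61 [209. 257.] [664.8 123.3  59. ]
```

View pics/w9.png

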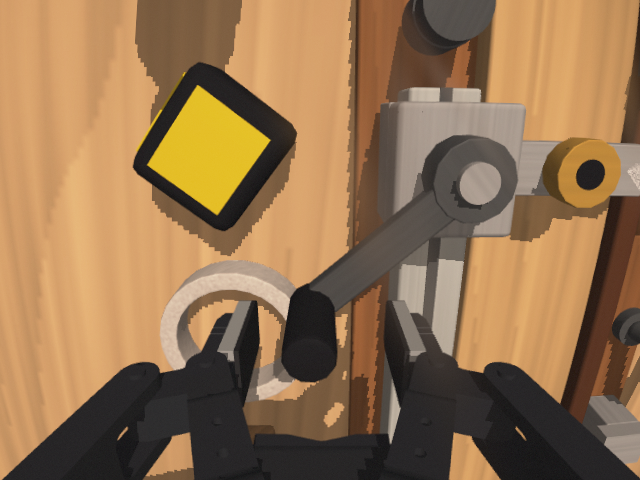

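```bash
python3 -m jog '[[[0,0,35],[0,0,0],0.4],[[0,0,70],[0,0,0],0.4],[[30,0,80],[0,0,0],0.4],[[70,0,80],[0,0,0],0.4],[[110,0,80],[0,0,0],0.4],[[130,0,80],[0,0,0],0.4],[[130,0,80],[0,0,0],0.4],[[130,0,80],[0,0,0],0.4]]' 80
python3 - <<'E'
from h import *
n=["pointer","marker_tip","guide_body","lever_knob"]
p=look("wrist",n)
cv2.imwrite("pics/w10.png",p["color"])
E
```

```text
time_s: 32.2
eef_pos: [615.9, 53.0, 196.4]
ee_rot: [-0.001, 0.669, 0.744, -0.0]
force: [-0.8, 0.0, -0.2]
grip_width: 0.598
wrist pointer 0.67 [129. 391.] [652.8 127.4  60. ]
wrist marker_tip 0.59 [130. 408.] [664.6 127.9  59. ]
wrist marker_tip 0.29 [ 98. 518.] [733.4 157.5  59. ]
wrist guide_body 0.9 [134. 213.] [541.6 113.8  75. ]
wrist lever_knob 0.81 [247.  75.] [482.8  52.6 131. ]
```

View pics/w10.png

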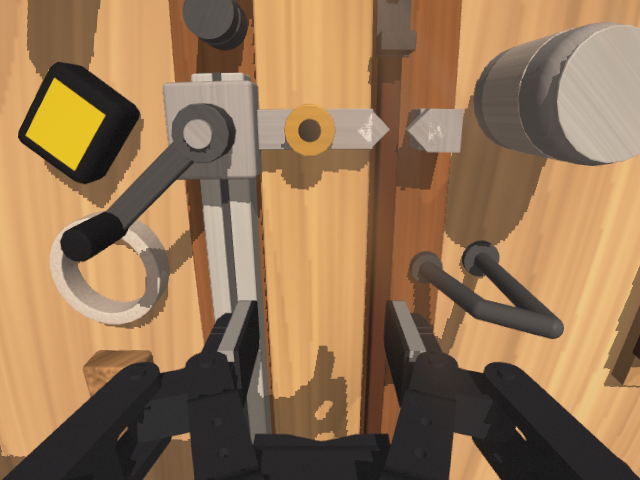

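Both tips sit at row 129 (pointer column 389, tab column 407), so they are level along the rail within about 0.8 mm. I go back down around the knob and push it shut across the rail.

```bash
python3 -m jog '[[[-40,0,0],[0,0,0],0.4],[[-80,0,0],[0,0,0],0.4],[[-115,0,0],[0,0,0],0.4],[[-131,0,0],[0,0,0],0.4],[[-131,0,-20],[0,0,0],0.4],[[-131,0,-50],[0,0,0],0.4],[[-131,0,-79],[0,0,0],0.4],[[-131,0,-79],[0,0,0],0.6]]' 60
python3 -m jog '[[[3,-5,0],[0,0,0],0.6],[[9,-9,0],[0,0,0],0.62],[[16,-13,0],[0,0,0],0.65],[[23,-16,0],[0,0,0],0.65],[[30,-19,0],[0,0,0],0.65],[[37,-21,0],[0,0,0],0.65],[[44,-23,0],[0,0,0],0.65],[[52,-24,0],[0,0,0],0.65]]' 60
python3 - <<'E'
from h import *
n=["lever_knob","lever_pivot","guide_body"]
look("wrist",n)
E
```

```text
time_s: 33.12
eef_pos: [482.0, 53.3, 114.6]
ee_rot: [-0.003, 0.669, 0.744, -0.002]
force: [-1.1, -0.4, -1.2]
grip_width: 0.474
time_s: 33.78
eef_pos: [537.8, 27.9, 120.2]
ee_rot: [0.001, 0.669, 0.744, 0.0]
force: [-2.8, -2.5, 0.5]
grip_width: 0.348
wrist lever_knob 0.65 [341. 305.] [531.1  34.9 131. ]
wrist lever_pivot 0.64 [ 85. 354.] [539.7 119.   96. ]
wrist guide_body 0.95 [ 90. 349.] [539.4 118.3  75. ]
```

```bash
python3 -m jog '[[[-1,0,0],[0,0,0],0.4],[[-1,0,0],[0,0,0],0.4],[[-1,0,30],[0,0,0],0.4],[[-1,0,60],[0,0,0],0.4],[[30,5,80],[0,0,0],0.4],[[60,15,80],[0,0,0],0.4],[[78,25,80],[0,0,0],0.4],[[78,25,80],[0,0,0],0.4]]' 60
python3 - <<'E'
from h import *
n=["pointer","marker_tip","guide_body","lever_pivot","lever_knob"]
p=look("wrist",n);p=look("wrist",n);look("side",n)
E
```

```text
time_s: 34.65
eef_pos: [616.8, 55.4, 198.1]
ee_rot: [0.0, 0.668, 0.744, 0.001]
force: [-0.4, -0.5, 0.3]
grip_width: 0.605
wrist pointer 0.65 [126. 386.] [651.  131.5  60. ]
wrist marker_tip 0.7 [133. 405.] [664.4 128.5  59. ]
wrist guide_body 0.88 [129. 210.] [540.5 118.9  75. ]
wrist guide_body 0.65 [127. 389.] [650.7 131.4  75. ]
wrist lever_pivot 0.58 [129. 198.] [539.6 119.7  96. ]
wrist lever_knob 0.64 [291. 167.] [533.5  34.2 131. ]
wrist lever_knob 0.25 [261. 314.] [612.3  60.5 131. ]
wrist marker_tip 0.61 [132. 409.] [664.5 127.9  59. ]
wrist guide_body 0.89 [125. 211.] [538.3 119.2  75. ]
wrist lever_pivot 0.81 [127. 202.] [539.  119.1  96. ]
wrist lever_knob 0.77 [289. 172.] [533.8  33.8 131. ]
wrist lever_knob 0.22 [122.  94.] [495.2 119.3 131. ]
side pointer 0.95 [323. 250.] [649.1 131.5  60. ]
side marker_tip 0.64 [320. 243.] [664.5 127.   59. ]
side guide_body 0.69 [322. 312.] [543.7 119.1  75. ]
side guide_body 0.49 [257. 396.] [426.7 -67.4  75. ]
side lever_knob 0.67 [268. 331.] [526.3  42.2 131. ]
side lever_knob 0.58 [254. 393.] [428.3 -12.8 131. ]
```

```bash
python3 -m jog '[[[-40,-10,0],[0,0,0],0.4],[[-75,-20,0],[0,0,0],0.4],[[-83,-21,-20],[0,0,0],0.4],[[-83,-21,-50],[0,0,0],0.4],[[-83,-21,-80],[0,0,0],0.4],[[-83,-21,-80],[0,0,0],1],[[-83,-21,-80],[0,0,0],1],[[-83,-21,-80],[0,0,0],1]]' 80
python3 -m jog '[[[-7,0.5,0],[0,0,0],1],[[-14,2,0],[0,0,0],1],[[-21,4,0],[0,0,0],1],[[-28,7,0],[0,0,0],1],[[-35,10.5,0],[0,0,0],1],[[-41,14,0],[0,0,0],1],[[-41,14,0],[0,0,0],1],[[-41,14,0],[0,0,0],1]]' 80
python3 - <<'E'
from h import *
n=["guide_body","lever_pivot","lever_knob"]
p=look("wrist",n);p=look("wrist",n)
E
```

```text
time_s: 36.22
eef_pos: [532.7, 32.9, 119.9]
ee_rot: [0.001, 0.669, 0.744, 0.001]
force: [-1.8, 1.9, -2.4]
grip_width: 0.211
time_s: 36.88
eef_pos: [491.6, 46.4, 119.8]
ee_rot: [0.002, 0.669, 0.743, 0.001]
force: [1.9, -3.9, -2.5]
grip_width: 0.206
wrist guide_body 0.93 [136. 451.] [538.7 123.3  75. ]
wrist lever_pivot 0.69 [141. 465.] [537.4 122.8  96. ]
wrist lever_knob 0.97 [342. 322.] [490.7  53.8 131. ]
wrist guide_body 0.57 [135. 450.] [538.5 123.4  75. ]
wrist lever_pivot 0.6 [139. 462.] [536.4 123.3  96. ]
wrist lever_knob 0.97 [342. 322.] [490.8  53.8 131. ]
```

```bash
python3 -m jog '[[[0.2,-2,0],[0,0,0],1],[[0.4,-4,0],[0,0,0],1],[[0.6,-6,0],[0,0,0],1],[[0.8,-8,0],[0,0,0],1],[[1,-9.5,0],[0,0,0],1],[[1,-9.5,0],[0,0,0],1],[[1,-9.5,0],[0,0,0],1],[[1,-9.5,0],[0,0,0],1]]' 80
python3 - <<'E'
from h import *
n=["guide_body","lever_pivot","lever_knob"]
p=look("wrist",n);p=look("wrist",n)
E
```

```text
time_s: 37.95
eef_pos: [493.2, 38.1, 119.6]
ee_rot: [0.001, 0.669, 0.744, 0.002]
force: [5.1, 4.3, 0.1]
grip_width: 0.208
wrist guide_body 0.64 [131. 449.] [539.4 116.9  75. ]
wrist lever_pivot 0.56 [140. 463.] [538.3 114.8  96. ]
wrist lever_knob 0.72 [341. 322.] [492.1  46.  131. ]
wrist guide_body 0.74 [135. 448.] [539.3 115.4  75. ]
wrist lever_pivot 0.96 [139. 466.] [539.2 115.3  96. ]
wrist lever_knob 0.62 [341. 321.] [491.9  46.  131. ]
```

```bash
python3 -m jog '[[[0.2,-1.7,0],[0,0,0],1],[[3,-3.5,0],[0,0,0],1],[[6.5,-5.5,0],[0,0,0],1],[[10,-7.2,0],[0,0,0],1],[[13,-8.8,0],[0,0,0],1],[[16.5,-10.2,0],[0,0,0],1],[[20,-11.6,0],[0,0,0],1],[[20,-11.6,0],[0,0,0],1]]' 80
python3 - <<'E'
from h import *
n=["guide_body","lever_pivot","lever_knob"]
p=look("wrist",n);p=look("wrist",n)
E
```

```text
time_s: 39.02
eef_pos: [512.0, 25.4, 119.2]
ee_rot: [0.0, 0.668, 0.744, -0.0]
force: [-2.4, -3.7, 5.4]
grip_width: 0.208
wrist guide_body 0.74 [102. 411.] [539.2 114.1  75. ]
wrist guide_body 0.27 [280. 478.] [586.   38.2  75. ]
wrist guide_body 0.62 [ 99. 414.] [540.6 115.5  75. ]
wrist lever_pivot 0.78 [102. 424.] [539.6 113.7  96. ]
wrist lever_pivot 0.27 [337. 320.] [512.4  12.8  96. ]
```

```bash
python3 -m jog '[[[7,-2,0],[0,0,0],1],[[14,-3.4,0],[0,0,0],1],[[22,-4.4,0],[0,0,0],1],[[29,-4.4,0],[0,0,0],1],[[35,-4,0],[0,0,0],1],[[38,-3.8,0],[0,0,0],1],[[40,-3.6,0],[0,0,0],1],[[40,-3.6,0],[0,0,0],1]]' 80
python3 - <<'E'
from h import *
n=["guide_body","lever_pivot","lever_knob"]
p=look("wrist",n)
E
```

```text
time_s: 40.08
eef_pos: [550.8, 17.9, 119.5]
ee_rot: [0.001, 0.668, 0.744, -0.004]
force: [-15.2, -29.0, 12.0]
grip_width: 0.187
wrist guide_body 0.57 [ 69. 320.] [539.2 114.6  75. ]
wrist lever_pivot 0.91 [ 64. 318.] [539.  114.2  96. ]
wrist lever_knob 0.95 [330. 320.] [548.8  30.  131. ]
```

```bash
python3 -m jog '[[[0,-1,0],[0,0,0],0.6],[[0,0,0],[0,0,0],0.6],[[-1,4,0],[0,0,0],0.6],[[-2,10,0],[0,0,0],0.6],[[1,12,0],[0,0,0],0.6],[[4,12,0],[0,0,0],0.6],[[7,12,0],[0,0,0],0.6],[[10,12,0],[0,0,0],0.6]]' 60
python3 - <<'E'
from h import *
print(sensors.sense()["force"],sensors.sense()["eef_pos"])
n=["guide_body","lever_pivot","lever_knob"]
p=look("wrist",n)
E
```

```text
time_s: 40.95
eef_pos: [557.1, 35.4, 117.5]
ee_rot: [-0.006, 0.668, 0.744, -0.005]
force: [-39.9, -0.3, 21.8]
grip_width: 0.404
[-39.85587714  -0.31555758  21.7796583 ] [557.10424059  35.38773674 117.50063736]
wrist guide_body 0.7 [112. 302.] [539.4 114.8  75. ]
wrist guide_body 0.44 [292. 412.] [598.6  40.1  75. ]
wrist lever_pivot 0.66 [114. 295.] [538.4 114.2  96. ]
wrist lever_knob 0.64 [373. 297.] [549.1  30.9 131. ]
wrist lever_knob 0.19 [114. 300.] [542.5 114.9 131. ]
```

```bash
python3 -m jog '[[[-5,0,0],[0,0,0],0.6],[[-9,-3,0],[0,0,0],0.5],[[-9,-3,0],[0,0,0],0.4],[[-9,-3,30],[0,0,0],0.4],[[-9,-3,65],[0,0,0],0.4],[[20,5,80],[0,0,0],0.4],[[55,18,80],[0,0,0],0.4],[[55,18,80],[0,0,0],0.4]]' 60
python3 - <<'E'
from h import *
n=["pointer","marker_tip","guide_body","lever_pivot","lever_knob"]
p=look("wrist",n);look("wrist",n[:3]);look("side",["keeper_knob","keeper_hinge"]);look("top",["keeper_knob","keeper_hinge"])
cv2.imwrite("pics/w11.png",p["color"])
E
```

```text
time_s: 41.82
eef_pos: [621.3, 53.5, 198.4]
ee_rot: [0.001, 0.668, 0.744, 0.002]
force: [-0.3, 0.1, -1.4]
grip_width: 0.599
wrist pointer 0.55 [131. 384.] [654.9 126.2  60. ]
wrist marker_tip 0.88 [132. 398.] [664.8 126.8  59. ]
wrist guide_body 0.92 [132. 203.] [540.9 114.3  75. ]
wrist lever_pivot 0.94 [133. 188.] [538.8 114.8  96. ]
wrist lever_knob 0.81 [297. 185.] [548.5  30.  131. ]
wrist pointer 0.86 [128. 391.] [653.8 126.7  60. ]
wrist pointer 0.69 [258. 314.] [613.1  31.2  60. ]
wrist marker_tip 0.85 [127. 409.] [665.5 129.2  59. ]
wrist guide_body 0.56 [131. 211.] [540.4 113.9  75. ]
side keeper_knob 0.56 [386. 278.] [556.5 270.4 104. ]
side keeper_knob 0.49 [350. 188.] [709.1 238.1 104. ]
side keeper_hinge 0.62 [362. 307.] [534.9 190.4  60. ]
side keeper_hinge 0.34 [298. 293.] [592.3  59.8  60. ]
top keeper_knob 0.77 [250. 193.] [557.6 278.3 104. ]
top keeper_hinge 0.7 [228. 300.] [612.9  12.6  60. ]
top keeper_hinge 0.52 [263. 233.] [526.  185.8  60. ]
```

View pics/w11.png

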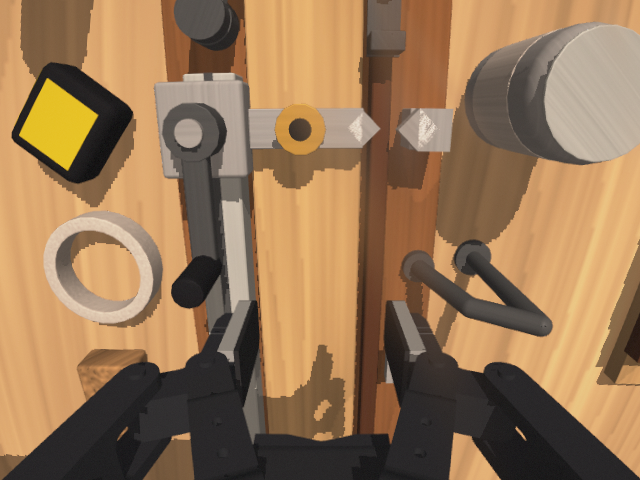

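The picture shows the lever parallel to the rail, and the pointer tip (380,128) level with the tab tip (399,129). On to the keeper.

```bash
python3 -m jog '[[[-10,35,0],[0,0,-7],0.4],[[-20,70,0],[0,0,-14],0.4],[[-30,105,0],[0,0,-21],0.4],[[-40,140,0],[0,0,-28],0.4],[[-50,175,0],[0,0,-35],0.4],[[-60,205,0],[0,0,-42],0.4],[[-64,220,0],[0,0,-49],0.4],[[-64,220,0],[0,0,-56],0.4]]' 60
python3 - <<'E'
from h import *
n=["keeper_knob","keeper_hinge"]
look("wrist",n);look("wrist",n)
E
```

```text
time_s: 43.28
eef_pos: [551.4, 275.6, 198.3]
ee_rot: [-0.0, 0.94, 0.342, 0.0]
force: [-1.2, -0.5, -0.3]
grip_width: 0.601
wrist keeper_knob 0.69 [238. 334.] [562.8 276.4 104. ]
wrist keeper_hinge 0.66 [323. 393.] [529.3 185.8  60. ]
wrist keeper_hinge 0.41 [240. 331.] [549.8 266.1  60. ]
wrist keeper_knob 0.69 [238. 324.] [560.6 277.4 104. ]
wrist keeper_hinge 0.69 [320. 389.] [531.1 186.8  60. ]
```

```bash
python3 -m jog '[[[9.5,1,-30],[0,0,0],0.4],[[9.5,1,-65],[0,0,0],0.4],[[9.5,1,-95],[0,0,0],0.4],[[9.5,1,-107],[0,0,0],0.4],[[9.5,1,-107],[0,0,0],1],[[9.5,1,-107],[0,0,0],1],[[9.5,1,-107],[0,0,0],1],[[9.5,1,-107],[0,0,0],1]]' 80
python3 -m jog '[[[9,-3,0],[0,0,0],1],[[18,-8,0],[0,0,0],1],[[25,-12.5,0],[0,0,0],1],[[32,-17.5,0],[0,0,0],1],[[38,-23,0],[0,0,0],1],[[43.5,-29,0],[0,0,0],1],[[48.5,-36,0],[0,0,0],1],[[53,-43,0],[0,0,0],1]]' 80
python3 - <<'E'
from h import *
n=["keeper_knob","keeper_hinge"]
look("wrist",n);look("wrist",n)
E
```

```text
time_s: 44.25
eef_pos: [563.4, 273.6, 93.6]
ee_rot: [0.0, 0.939, 0.343, 0.002]
force: [0.6, 0.5, 3.1]
grip_width: 0.213
time_s: 44.92
eef_pos: [618.0, 232.5, 93.6]
ee_rot: [-0.002, 0.94, 0.342, 0.005]
force: [-0.4, 14.8, 0.3]
grip_width: 0.203
wrist keeper_knob 0.7 [364. 321.] [615.6 231.3 104. ]
wrist keeper_knob 0.95 [362. 323.] [616.5 230.5 104. ]
```

```bash
python3 -m jog '[[[4,-7.5,0],[0,0,0],1],[[7,-15,0],[0,0,0],1],[[9.5,-23,0],[0,0,0],1],[[11,-31,0],[0,0,0],1],[[11.5,-35,0],[0,0,0],1],[[12,-38,0],[0,0,0],1],[[12,-41,0],[0,0,0],1],[[12,-41,0],[0,0,0],1]]' 80
python3 - <<'E'
from h import *
n=["keeper_knob","keeper_hinge"]
look("wrist",n);look("wrist",n);look("side",n)
E
```

```text
time_s: 45.88
eef_pos: [628.6, 197.8, 93.7]
ee_rot: [-0.006, 0.94, 0.342, 0.007]
force: [7.5, 46.3, 0.2]
grip_width: 0.208
wrist keeper_knob 0.74 [360. 319.] [626.7 198.  104. ]
wrist keeper_hinge 0.65 [438. 223.] [532.2 186.1  60. ]
wrist keeper_hinge 0.42 [330. 486.] [665.7 129.   60. ]
wrist keeper_knob 0.76 [359. 320.] [627.2 198.1 104. ]
wrist keeper_hinge 0.72 [436. 221.] [532.3 187.3  60. ]
side keeper_knob 0.76 [341. 249.] [623.1 201.1 104. ]
side keeper_hinge 0.68 [358. 308.] [534.3 181.8  60. ]
```

```bash
python3 -m jog '[[[0,3,0],[0,0,0],1],[[0,5,0],[0,0,0],0.7],[[0,5,0],[0,0,0],0.4],[[0,4,0],[0,0,0],0.35],[[0,4,0],[0,0,0],0.35],[[0,4,30],[0,0,0],0.35],[[0,4,70],[0,0,0],0.35],[[-10,4,110],[0,0,0],0.35]]' 60
python3 -m jog '[[[-20,-5,10],[0,0,6],0.35],[[-40,-10,15],[0,0,6],0.35],[[-60,-20,20],[0,0,6],0.35],[[-70,-30,20],[0,0,6],0.35],[[-70,-30,20],[0,0,6],0.35],[[-70,-30,20],[0,0,6],0.35],[[-70,-30,20],[0,0,6],0.35],[[-70,-30,20],[0,0,6],0.35]]' 60
python3 - <<'E'
from h import *
n=["keeper_knob","keeper_hinge","pointer","marker_tip","guide_body","lever_knob","lever_pivot","blank"]
p=look("wrist",n);look("side",n);look("top",n)
cv2.imwrite("pics/w12.png",p["color"])
E
```

```text
time_s: 47.0
eef_pos: [617.8, 192.1, 202.0]
ee_rot: [-0.0, 0.94, 0.342, -0.001]
force: [1.6, 0.4, 0.2]
grip_width: 0.65
time_s: 47.67
eef_pos: [547.9, 163.4, 221.0]
ee_rot: [-0.0, 0.92, 0.391, -0.0]
force: [-0.1, -0.4, -0.4]
grip_width: 0.65
wrist keeper_knob 0.96 [115. 374.] [624.9 198.7 104. ]
wrist keeper_hinge 0.96 [216. 284.] [530.4 186.6  60. ]
wrist pointer 0.63 [162. 457.] [650.5 128.1  60. ]
wrist pointer 0.2 [275. 486.] [612.6  39.9  60. ]
wrist marker_tip 0.68 [147. 469.] [664.2 129.5  59. ]
wrist marker_tip 0.36 [159. 458.] [652.7 128.9  59. ]
wrist guide_body 0.83 [280. 359.] [539.5 114.4  75. ]
wrist guide_body 0.68 [276. 585.] [669.9  -8.7  75. ]
wrist lever_pivot 0.78 [292. 361.] [539.2 114.5  96. ]
wrist blank 0.69 [269. 483.] [615.1  19.4  18. ]
side keeper_knob 0.68 [340. 249.] [623.2 199.7 104. ]
side keeper_hinge 0.57 [362. 311.] [528.4 188.8  60. ]
side keeper_hinge 0.45 [336. 246.] [646.5 160.3  60. ]
side pointer 0.57 [320. 250.] [651.3 127.   60. ]
side marker_tip 0.7 [319. 242.] [664.9 126.4  59. ]
side guide_body 0.76 [320. 314.] [540.3 114.4  75. ]
side guide_body 0.57 [350. 189.] [721.1 219.8  75. ]
side lever_knob 0.22 [257. 395.] [424.2  -6.7 131. ]
side blank 0.74 [295. 289.] [613.9  19.8  18. ]
top keeper_knob 0.75 [211. 256.] [652.7 119.9 104. ]
top keeper_knob 0.43 [226. 224.] [618.  198.8 104. ]
top keeper_hinge 0.28 [301. 268.] [430.2  96.2  60. ]
top pointer 0.79 [211. 259.] [657.4 118.6  60. ]
top marker_tip 0.54 [208. 256.] [667.4 126.9  59. ]
top guide_body 0.71 [256. 262.] [542.1 108.9  75. ]
top lever_knob 0.82 [252. 292.] [549.1  30.6 131. ]
top lever_pivot 0.9 [259. 260.] [534.4 111.2  96. ]
top blank 0.86 [229. 300.] [614.6  15.6  18. ]
```

View pics/w12.png

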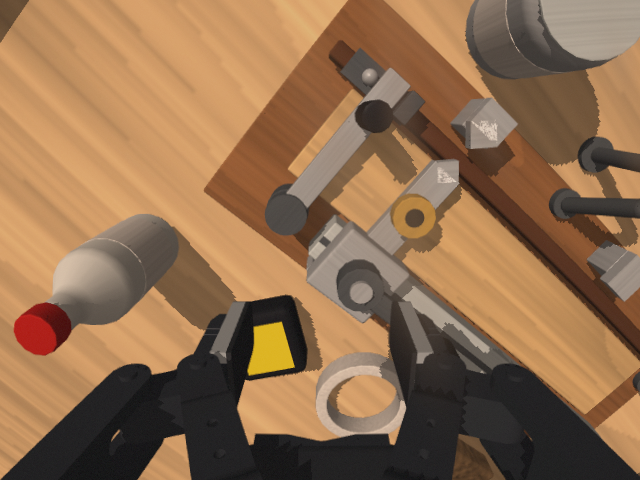

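The keeper bar lies across the blank against its catch at (405,105). The guide, lever and other items look undisturbed.

```bash
python3 -c "
from h import *
s=sensors.sense();print(s['time_s'],np.round(s['force'],1));print(ctrl.finish_job())"
```

```text
49.0167 [ 0.7 -0.  -0. ]
the job is handed in; nothing more can be done
None
```

I opened the lever, put the guide on the pointed tab, locked it again and shut the keeper. The job was handed in at 49 s with the gripper clear of everything. No verdict was reported.

- **Lever open:** The guide slid along with the lever at first, so I ran it to the rail's +y end stop to get the lever fully open. It stopped hard there, reading about 37 N. I then moved the guide back to the mark by its arm.
- **Guide position:** The guide slipped about 11 mm at my first try at locking and about 5 mm at the second. Each time I re-centred it with the lever only about 40° to 50° open, not fully open, and then locked it. So the last small adjustments came after the full opening.
- **Last check on the guide:** The wrist picture after locking shows the two tips level within about 1 mm. The top camera put the pointer about 7 mm short of the tip in the final check. Its readings had scattered by several millimetres all along, so I trusted the wrist and side cameras, which agreed within about 2 mm.
- **Lever locked:** It is against its stop, with a 40 N reading on the last push, and it lies parallel to the rail in the picture.
- **Keeper:** It was pushed to a hard stop at 46 N, well past the 5 N detent, and stayed there after release. Its measured angle was about 1° from the estimated closed line, which is within measurement error. I have no direct confirmation that it is in the detent.
- **Blank and other items:** The blank reads within a few millimetres of where it started. The other items in the last picture looked undisturbed, but I did not re-measure them.

The 37 to 46 N readings are wrist forces while gripping or pushing the knobs with the fingers. I viewed 14 pictures, over the budget of 10.

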